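# Open the repair-piece canister and stock it to the sample

## Task

Unscrew the canister's lid, keep hold of it as it comes free, and set it down knob up, wholly on the round felt mat. Then put every loose piece from the cork board that has the same shape as the sample on the white card into the canister, and leave it open for the day's work. Leave the pieces of other shapes on the board, and do not disturb the shoe, the polish jar or the hammer.

Things in the scene. Friction and masses are not known exactly. Their poses are not given: they have to be found in the camera images.
- canister: green round canister, fixed to the bench, outer diameter 114 mm up to 58 mm high, above it an aluminium neck with an outside thread, mouth 80 mm inside diameter, rim 90 mm above the bench, inner floor 6 mm above the bench, one round space inside; origin on its axis at the bench top
- lid: threaded lid, about 0.2 kg: black cap 110 mm wide, 33 mm high, on it a round orange knob 48 mm wide, 40 mm tall (33 to 73 mm above the origin). Origin on the axis at the skirt's lower edge, z up through the knob. Starts fully screwed on, origin 62 mm above the bench. Turns easily, stays where let go
- mouth (a point): centre of the canister's mouth, at rim height. Thread: right-handed, so the lid unscrews anticlockwise seen from above; it climbs 9 mm a turn with about 2 mm of up-and-down play and is free after about 1.75 turns, when it lifts straight off; until then the thread holds it down
- felt: round grey felt mat for the lid, 160 mm in diameter, 3 mm thick, fixed; origin at its centre on the bench top
- board: cork board on which the loose pieces lie, 470 mm along x, 600 mm along y, 4 mm thick, fixed; origin at its centre on the bench top
- card: white paper card, 90 mm square, 2 mm thick, fixed: the piece lying on it is the sample to match. Two dark steel plates of the same size beside it carry the samples not wanted today; origin at its centre
- sample_heel: blue fixed sample (not to be taken), on the white card or on one of the dark plates; heel piece: D-shaped plate, straight end at its -x, round end at its +x, 60 mm long along its x, 44 mm wide along its y, 12 mm thick; origin at the centre of its underside
- heel1: loose blue piece on the cork board, about 50 g, may be absent; heel piece: D-shaped plate, straight end at its -x, round end at its +x, 60 mm long along its x, 44 mm wide along its y, 12 mm thick; origin at the centre of its underside
- heel2: loose blue piece on the cork board, about 50 g, may be absent; heel piece: D-shaped plate, straight end at its -x, round end at its +x, 60 mm long along its x, 44 mm wide along its y, 12 mm thick; origin at the centre of its underside
- heel3: loose blue piece on the cork board, about 50 g, may be absent; heel piece: D-shaped plate, straight end at its -x, round end at its +x, 60 mm long along its x, 44 mm wide along its y, 12 mm thick; origin at the centre of its underside
- sample_toe: blue fixed sample (not to be taken), on the white card or on one of the dark plates; toe piece: boomerang-shaped plate (a straight middle part 32 mm long and two wings bent back 40 degrees towards its -y), 61 mm long along its x, limbs 20 mm wide, 12 mm thick; origin under the centre of the middle part, which can be pinched 20 mm wide along its y
- toe1: loose blue piece on the cork board, about 50 g, may be absent; toe piece: boomerang-shaped plate (a straight middle part 32 mm long and two wings bent back 40 degrees towards its -y), 61 mm long along its x, limbs 20 mm wide, 12 mm thick; origin under the centre of the middle part, which can be pinched 20 mm wide along its y
- toe2: loose blue piece on the cork board, about 50 g, may be absent; toe piece: boomerang-shaped plate (a straight middle part 32 mm long and two wings bent back 40 degrees towards its -y), 61 mm long along its x, limbs 20 mm wide, 12 mm thick; origin under the centre of the middle part, which can be pinched 20 mm wide along its y
- toe3: loose blue piece on the cork board, about 50 g, may be absent; toe piece: boomerang-shaped plate (a straight middle part 32 mm long and two wings bent back 40 degrees towards its -y), 61 mm long along its x, limbs 20 mm wide, 12 mm thick; origin under the centre of the middle part, which can be pinched 20 mm wide along its y
- sample_bar: blue fixed sample (not to be taken), on the white card or on one of the dark plates; bar piece: straight bar with round ends, 60 mm long along its x, 22 mm wide along its y, 12 mm thick; origin at the centre of its underside
- bar1: loose blue piece on the cork board, about 50 g, may be absent; bar piece: straight bar with round ends, 60 mm long along its x, 22 mm wide along its y, 12 mm thick; origin at the centre of its underside
- bar2: loose blue piece on the cork board, about 50 g, may be absent; bar piece: straight bar with round ends, 60 mm long along its x, 22 mm wide along its y, 12 mm thick; origin at the centre of its underside
- bar3: loose blue piece on the cork board, about 50 g, may be absent; bar piece: straight bar with round ends, 60 mm long along its x, 22 mm wide along its y, 12 mm thick; origin at the centre of its underside
- shoe: tan shoe standing on the bench, 230 mm long, 100 mm tall, bystander; origin under its middle
- polish: small jar of polish, 64 mm in diameter, 60 mm tall, bystander; origin at the centre of its underside
- hammer: hammer lying on the bench, bystander; handle towards its -x

How it is judged (in metres and radians):
On the way, in this order (a step that is already met when the one before it is completed fails the run):
1. the lid is unscrewed and lifted clear of the canister, upright in the gripper (z of lid in the frame of canister above 0.095 m and angle between lid's own z axis and vertical below 0.8 rad and contact force between the fingers and lid above 0.5 N), for 0.2 s.
2. the lid stands knob up on the felt mat, let go (horizontal distance between lid and felt below 0.035 m and height (world z) of lid below 0.012 m and angle between lid's own z axis and vertical below 0.1 rad and linear speed of lid below 0.03 m/s and contact force between the fingers and lid below 0.5 N), for 0.3 s.
At the end, for the whole second after the job is handed in: Lid at rest knob up on the felt, centre within 35 mm of its centre; every piece of the card's shape at rest in the canister (origin below 80 mm, within 42 mm of its axis); all other pieces over 70 mm from its axis, origins below 40 mm (all of step 2 and ((horizontal distance between sample_heel and card below 0.05 m and horizontal distance between each of heel1, heel2, heel3 and canister below 0.042 m and z of each of heel1, heel2, heel3 in the frame of canister below 0.08 m and linear speed of each of heel1, heel2, heel3 below 0.03 m/s and horizontal distance between each of toe1, toe2, toe3, bar1, bar2, bar3 and canister above 0.07 m and height (world z) of each of toe1, toe2, toe3, bar1, bar2, bar3 below 0.04 m) or (horizontal distance between sample_toe and card below 0.05 m and horizontal distance between each of toe1, toe2, toe3 and canister below 0.042 m and z of each of toe1, toe2, toe3 in the frame of canister below 0.08 m and linear speed of each of toe1, toe2, toe3 below 0.03 m/s and horizontal distance between each of heel1, heel2, heel3, bar1, bar2, bar3 and canister above 0.07 m and height (world z) of each of heel1, heel2, heel3, bar1, bar2, bar3 below 0.04 m) or (horizontal distance between sample_bar and card below 0.05 m and horizontal distance between each of bar1, bar2, bar3 and canister below 0.042 m and z of each of bar1, bar2, bar3 in the frame of canister below 0.08 m and linear speed of each of bar1, bar2, bar3 below 0.03 m/s and horizontal distance between each of heel1, heel2, heel3, toe1, toe2, toe3 and canister above 0.07 m and height (world z) of each of heel1, heel2, heel3, toe1, toe2, toe3 below 0.04 m))); the robot touches nothing.
It fails at once if the lid topples onto its side (angle between lid's own z axis and vertical above 1.2 rad).
It fails at once if the shoe is pushed more than 30 mm (distance of shoe from where it was at the start of the episode above 0.03 m).
It fails at once if the polish is pushed more than 30 mm (distance of polish from where it was at the start of the episode above 0.03 m).
It fails at once if the hammer is pushed more than 30 mm (distance of hammer from where it was at the start of the episode above 0.03 m).
Of heel1, heel2, heel3 only 2 to 3 are there at a start; the rules pass over those that are not, and their reading is None.
Of toe1, toe2, toe3 only 2 to 3 are there at a start; the rules pass over those that are not, and their reading is None.
Of bar1, bar2, bar3 only 2 to 3 are there at a start; the rules pass over those that are not, and their reading is None.
At some moment in a run one of heel1, toe1, bar1, heel2, toe2, bar2, heel3, toe3, bar3 may be knocked a few centimetres aside while the robot is not near it.
It also fails if it takes over 210 s, if anything falls off the work surface, if the arm or the gripper's body presses on something with over 40 N, if the wrist force passes 120 N, or if a joint passes its speed limit or range.

## Robot

A 7-joint arm with a two-finger parallel gripper is mounted at the origin on the work surface. World frame = base frame: x ahead of the robot, y to its left, z up, the work surface at z = 0. Lengths are in mm, angles in rad, forces in N, time in s.
With the tool pointing down it reaches from about 400 to 750 mm from the base axis. Payload 19.5 kg.
Tool frame: the origin (TCP) lies between the finger pads; the fingertips stand 25 mm ahead of it and the grasp point (between the pads) lies 6 mm ahead of it (tip_reach is the distance from the TCP to the fingertips, in mm); z points along the fingers, y is the line along which they close (so a half turn about z gives the same grasp; the last joint's range is limited). The gripper opens to 85 mm and grips with 20 to 120 N. Pads are 22 mm wide; open, the fingers measure 114 mm over their backs; the gripper's body (76 mm by 85 mm) begins 54 mm behind the grasp point. The pads swing forward as they close: fully open they stand 13 mm farther back than shut.
Start: joints at [1.295, 0.707, -0.028, 1.485, 0.022, 0.951, -0.075], TCP at [133.209, -559.333, 256.268] pointing down, gripper open.
Joint ranges: [-2.71, 2.71], [-0.32, 2.16], [-1.57, 1.52], [0, 2.45], [-1.46, 4.6], [0, 2.02], [-2.83, 2.83]. Speed limits (rad/s): [1.89, 1.89, 2.57, 2.57, 3.01, 3.01, 3.01].

## Interface

Orientations are given as a unit quaternion [w, x, y, z].
In Python, from station import observe, camera, camera_info, sign_off, tip_reach gives the robot as it stands.
- The arm moves only by the shell command python3 -m crank 'ROWS' [FORCE]. ROWS is JSON, a list of rows, each an object of numbers: "dx", "dy", "dz": the shift along the world's x, y, z in m; "yaw": the turn about the world's z in rad; "claw": the closure, from 0 (fully open) to 1 (shut). A call has 1 to 5 rows; each row is the pose to reach, as a shift and turn from the pose commanded when the call began; what a row does not reach only later rows make up. A row lasts 1/12 s, in which the tool goes at most 41.7 mm and 7.16 degrees, less where a joint would pass 70% of its speed; a pose out of reach is approached as far as the arm can. A call with a gripper value outside its range is refused whole. The fingers move at their own pace and stop on an object; FORCE is the grip in N (left out, the last holds). Time passes only in rows, so rows that repeat a pose let the fingers close. It gives the time, the measured TCP pose, the force, the opening and the grip force at its end, in the units of the state.
- observe(): the state, without advancing time (a new reading comes with each control period).
- camera(name): name is "side" or "top" or "wrist"; returns the picture (480x640x3 uint8, blue, green, red); there is no depth.
- camera_info(name): a dict with "vertical_fov" (degrees; the focal length in pixels is half the picture's height over the tangent of half this angle, whatever the lens; pixels are square), "cx", "cy" (the principal point, pixels), "rvec" (rotation vector, rad) and "tvec" (3), from world to camera coordinates, as OpenCV has them. Camera axes: x right, y down, z forward; pixel columns grow to the right and rows downward; lengths in mm; the calibration is good to about 2 mm. A picture is of the moment at which its call begins: read the wrist's pose just before it. camera_info takes no time and is no camera call; for the wrist camera it gives the pose at the moment of the call.
- sign_off(): hands the job in; it is judged then, once.
The state is a dict: "clock": time; "joints": joint angles; "joint_vel": joint speeds; "joint_torque": joint torques, N m; "eef_pos": TCP position; "tool_rot": TCP orientation; "ft_force": force on the tool from outside, world axes, zero at the start; "torque": the same for the moment, N m; "opening": opening from 0.0 (shut) to 1.0 (fully open); "grasp_force": force on a finger pad.
Only numpy, scipy, OpenCV 4.12 (cv2) and the standard library are available. Lean on these libraries where they do the work, as an engineer would, in place of code of your own. Each camera call takes 0.05 s, during which the arm holds its last target. There are 200 camera calls.

## Working session

There is one attempt and no reset: what is moved stays moved. The work goes in short steps, Python scripts to look and compute and a shell command to move; the robot and the scene stay as the last step left them, time stands still between calls to the robot, and variables do not carry over. Pictures are saved under pics/ and viewed, at most 16 in all, crops included, and the job is handed in when it is done.

```bash
mkdir -p pics; ls
cat > h.py <<'E'
import cv2, numpy as np
from station import *
def K(i): 
    f=240/np.tan(np.radians(i['vertical_fov'])/2); return f
def ray(i,u,v):
    R=cv2.Rodrigues(np.array(i['rvec'],float))[0]; t=np.array(i['tvec'],float).ravel()
    f=K(i); d=R.T@np.array([(u-i['cx'])/f,(v-i['cy'])/f,1]); return -R.T@t,d
def onz(i,u,v,z):
    c,d=ray(i,u,v); return (c+d*(z-c[2])/d[2])[:2]
def proj(i,p):
    R=cv2.Rodrigues(np.array(i['rvec'],float))[0]; q=R@np.array(p,float)+np.array(i['tvec'],float).ravel()
    return q[:2]/q[2]*K(i)+[i['cx'],i['cy']]
E
python3 - <<'E'
from h import *
s=observe(); print(s)
for n in ['top','side','wrist']:
    cv2.imwrite(f'pics/{n}0.png',camera(n)); i=camera_info(n); print(n,i)
E
```

```text
pics
{'clock': 0.0, 'joints': array([ 1.29528804,  0.70708178, -0.02761193,  1.48499368,  0.0219947 ,
        0.95090828, -0.0754977 ]), 'joint_vel': array([ 0.00021689,  0.00191295, -0.00119788, -0.00207798, -0.00034705,
       -0.00026822,  0.00068669]), 'joint_torque': array([-2.49113109e-03, -8.83212876e+01,  1.23415031e+00, -2.36169094e+01,
        1.70137425e-02,  6.65275846e-03, -5.53952805e-05]), 'eef_pos': array([ 133.16184308, -559.12456415,  255.84093341]), 'tool_rot': array([-5.38393226e-04,  9.93174612e-01,  1.16635732e-01, -8.05115267e-05]), 'ft_force': array([-0.27250135,  0.19873962,  1.03116106]), 'torque': array([ 0.02956891, -0.03949056, -0.00540392]), 'grasp_force': 0.0, 'opening': 0.9992304563412431}
top {'vertical_fov': 47.77276791068025, 'cx': 320.47864835040644, 'cy': 237.01413089769562, 'rvec': array([ 2.22641918, -2.17596526,  0.05803475]), 'tvec': array([  51.65353129,  529.36111676, 1501.66222697])}
side {'vertical_fov': 52.46377316786506, 'cx': 328.7971625410288, 'cy': 235.28470243727725, 'rvec': array([ 2.05963421, -0.30907863,  0.20324015]), 'tvec': array([-495.15929456,  199.83283609, 1071.58998742])}
wrist {'vertical_fov': 66.03777731756206, 'cx': 323.8811526772116, 'cy': 244.4556954278773, 'rvec': array([-2.27541515,  1.79559277,  0.26672321]), 'tvec': array([-574.61691698,  -38.34944943,  379.59693532])}
```

View pics/top0.png

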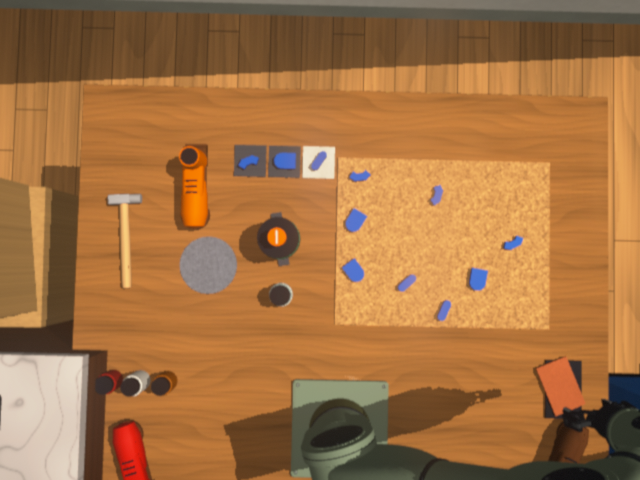

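View pics/side0.png

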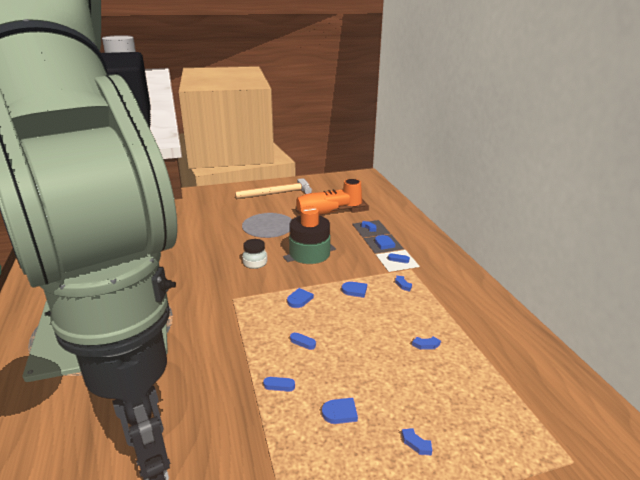

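```bash
cat >> h.py <<'E'
def blobs(n,lo,hi,amin=60):
    im=camera(n); m=cv2.inRange(cv2.cvtColor(im,cv2.COLOR_BGR2HSV),lo,hi)
    return im,m,[c for c in cv2.findContours(m,cv2.RETR_EXTERNAL,cv2.CHAIN_APPROX_NONE)[0] if cv2.contourArea(c)>amin]
def pieces(n='top',z=14):
    i=camera_info(n); im,m,cs=blobs(n,(105,120,80),(130,255,255))
    out=[]
    for c in cs:
        w=np.float32([onz(i,*p[0],z) for p in c]); r=cv2.minAreaRect(w)
        a=cv2.contourArea(w); sol=a/cv2.contourArea(cv2.convexHull(w))
        M=cv2.moments(w); ctr=(M['m10']/M['m00'],M['m01']/M['m00'])
        d=(M['mu20']-M['mu02'],2*M['mu11']); th=np.degrees(.5*np.arctan2(d[1],d[0]))
        M2=cv2.moments(c); out.append((ctr,th,r[1],a,sol,(M2['m10']/M2['m00'],M2['m01']/M2['m00'])))
    return out
E
python3 - <<'E'
from h import *
for p in pieces(): print('px',np.round(p[5]),'xy',np.round(p[0],1),'ang %.0f'%p[1],'rect',np.round(p[2]),'area %.0f sol %.2f'%(p[3],p[4]))
i=camera_info('top')
im,m,cs=blobs('top',(5,180,150),(18,255,255),30)
for c in cs:
    (u,v),r=cv2.minEnclosingCircle(c); print('orange',u,v,r,cv2.contourArea(c),onz(i,u,v,135))
g=im[225:305,170:245]; h=cv2.cvtColor(im,cv2.COLOR_BGR2HSV); m=cv2.inRange(h,(0,0,60),(180,60,200)); m[:,:175]=0;m[:,240:]=0;m[:230]=0;m[300:]=0
c=max(cv2.findContours(m,0,1)[0],key=cv2.contourArea); (u,v),r=cv2.minEnclosingCircle(c); print('felt',u,v,r,cv2.contourArea(c),onz(i,u,v,3))
for u,v in [(195,157),(210,225),(124,200),(280,295),(195,230)]: print((u,v),onz(i,u,v,50))
j=camera_info('side'); im,m,cs=blobs('side',(5,180,150),(18,255,255),30)
for c in cs: print('side',cv2.boundingRect(c),cv2.contourArea(c))
cv2.imwrite('pics/c1.png',cv2.resize(camera('top')[130:340,160:560],(800,420),interpolation=2))
E
```

```text
px [478. 279.] xy [ 422.1 -376.1] ang -10 rect [41. 54.] area 1881 sol 0.95
px [354. 271.] xy [436.8 -30.4] ang 37 rect [53. 39.] area 1779 sol 0.96
px [513. 243.] xy [ 523.7 -475.1] ang -61 rect [21. 52.] area 709 sol 0.79
px [355. 220.] xy [576.9 -30.9] ang -29 rect [39. 54.] area 1743 sol 0.96
px [359. 176.] xy [701.6 -41.6] ang -82 rect [19. 48.] area 606 sol 0.80
px [248. 161.] xy [736.1 272.3] ang -67 rect [26. 55.] area 978 sol 0.83
px [285. 160.] xy [740.8 169.3] ang 87 rect [42. 56.] area 2106 sol 0.98
orange 561.0449829101562 385.43829345703125 29.702899932861328 1507.5 [ 158.89722403 -555.40780729]
orange 276.5 236.5 9.617792129516602 267.0 [521.07291477 177.30706585]
orange 193.66705322265625 186.33529663085938 41.7220573425293 1838.5 [645.30569007 393.64745093]
felt 207.88174438476562 264.8962707519531 28.182228088378906 2387.5 [443.07854626 377.00596993]
(195, 157) [737.52064572 412.33117947]
(210, 225) [552.06617376 365.35892766]
(124, 200) [614.84576128 601.44258194]
(280, 295) [366.59856553 170.01903534]
(195, 230) [537.49776111 405.65083098]
side (298, 182, 64, 45) 1281.5
```

View pics/c1.png

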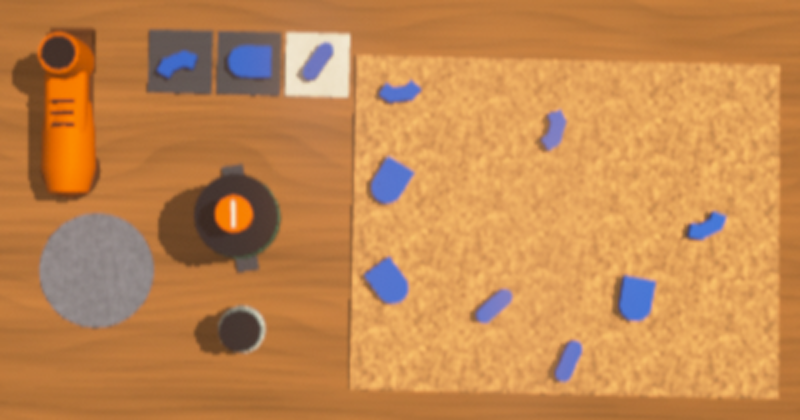

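The white card carries the bar, the straight rounded piece at crop (318,62). The board shows two bars at crop (493,305) and (568,361), plus three toes and three heels. The lid knob is at top-view pixel (276,237) and the felt is at (208,265). I'll now move towards the canister.

```bash
python3 -m crank '[{"dx":0.04,"dy":0.022},{"dx":0.08,"dy":0.044},{"dx":0.12,"dy":0.066},{"dx":0.16,"dy":0.088},{"dx":0.197,"dy":0.109}]'
python3 -m crank '[{"dx":0.03,"dy":0.03},{"dx":0.06,"dy":0.06},{"dx":0.09,"dy":0.09},{"dx":0.12,"dy":0.12},{"dx":0.15,"dy":0.15}]'
python3 -m crank '[{"dx":0.01,"dy":0.038},{"dx":0.02,"dy":0.076},{"dx":0.03,"dy":0.114},{"dx":0.04,"dy":0.152},{"dx":0.05,"dy":0.19}]'
python3 -m crank '[{"dy":0.038},{"dy":0.076},{"dy":0.114},{"dy":0.152},{"dy":0.19}]'
python3 - <<'E'
from h import *
s=observe();print(s['joints'],s['eef_pos'],tip_reach)
try: print(tip_reach())
except Exception as e: print(e)
i=camera_info('wrist'); im=camera('wrist'); cv2.imwrite('pics/w1.png',im)
print('knob pred',proj(i,(521,177,135)), 'tcp pt',proj(i,s['eef_pos']+[0,0,-100]))
E
```

```text
[ 1.29528952  0.7066251  -0.02762194  1.48467809  0.02199425  0.95094173
 -0.07548325] [ 133.2103622  -559.27655425  256.1775094 ] 25.0
'float' object is not callable
knob pred [-2208.48354406 -1873.29483721] tcp pt [324.05981226 256.33261592]$[0]: bad value
$[0]: bad value
$[0]: bad value
$[0]: bad value
```

View pics/w1.png

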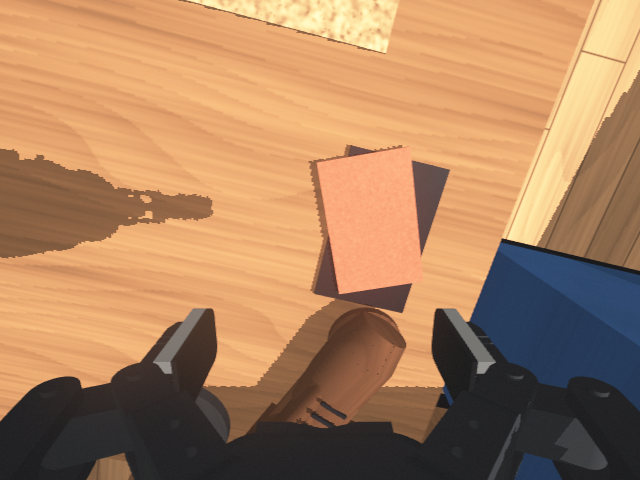

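The wrist view still shows the start pose because the rows were refused; every key has to be present. The tan shoe lies at (350,370), so the orange thing is clutter. I'll send the rows again in full.

```bash
python3 -m crank '[{"dx":0.04,"dy":0.022,"dz":0,"yaw":0,"claw":0},{"dx":0.08,"dy":0.044,"dz":0,"yaw":0,"claw":0},{"dx":0.12,"dy":0.066,"dz":0,"yaw":0,"claw":0},{"dx":0.16,"dy":0.088,"dz":0,"yaw":0,"claw":0},{"dx":0.197,"dy":0.109,"dz":0,"yaw":0,"claw":0}]'
python3 -m crank '[{"dx":0.027,"dy":0.027,"dz":0,"yaw":0,"claw":0},{"dx":0.055,"dy":0.055,"dz":0,"yaw":0,"claw":0},{"dx":0.08,"dy":0.08,"dz":0,"yaw":0,"claw":0},{"dx":0.11,"dy":0.11,"dz":0,"yaw":0,"claw":0},{"dx":0.137,"dy":0.137,"dz":0,"yaw":0,"claw":0}]'
python3 -m crank '[{"dx":0.01,"dy":0.038,"dz":0,"yaw":0,"claw":0},{"dx":0.02,"dy":0.076,"dz":0,"yaw":0,"claw":0},{"dx":0.03,"dy":0.114,"dz":0,"yaw":0,"claw":0},{"dx":0.04,"dy":0.152,"dz":0,"yaw":0,"claw":0},{"dx":0.05,"dy":0.19,"dz":0,"yaw":0,"claw":0}]'
python3 -m crank '[{"dx":0,"dy":0.038,"dz":0,"yaw":0,"claw":0},{"dx":0,"dy":0.076,"dz":0,"yaw":0,"claw":0},{"dx":0,"dy":0.114,"dz":0,"yaw":0,"claw":0},{"dx":0,"dy":0.152,"dz":0,"yaw":0,"claw":0},{"dx":0,"dy":0.19,"dz":0,"yaw":0,"claw":0}]'
python3 - <<'E'
from h import *
s=observe();print(s['joints'],s['eef_pos'])
i=camera_info('wrist'); im=camera('wrist'); cv2.imwrite('pics/w2.png',im)
print('knob pred',proj(i,(521,177,135)), 'tcp pt',proj(i,s['eef_pos']+[0,0,-100]))
h=cv2.cvtColor(im,cv2.COLOR_BGR2HSV)
for c in cv2.findContours(cv2.inRange(h,(3,170,120),(20,255,255)),0,1)[0]:
    if cv2.contourArea(c)>300:
        (u,v),r=cv2.minEnclosingCircle(c); print(u,v,r,onz(i,u,v,135))
E
```

```text
clock: 0.82
eef_pos: [317.1, -457.4, 256.4]
tool_rot: [0.0, 0.993, 0.117, 0.0]
ft_force: [-0.6, -1.3, -0.1]
opening: 0.998
grasp_force: 0.0
clock: 1.23
eef_pos: [453.8, -319.8, 256.4]
tool_rot: [-0.0, 0.993, 0.117, 0.0]
ft_force: [1.0, -0.8, 0.2]
opening: 0.999
grasp_force: 0.0
clock: 1.65
eef_pos: [502.7, -129.7, 256.4]
tool_rot: [-0.0, 0.993, 0.117, 0.0]
ft_force: [0.5, 0.3, -0.2]
opening: 0.999
grasp_force: 0.0
clock: 2.07
eef_pos: [502.2, 60.3, 256.4]
tool_rot: [-0.0, 0.993, 0.117, 0.0]
ft_force: [0.9, 0.5, -1.1]
opening: 0.998
grasp_force: 0.0
[-0.24165257  0.60777408  0.10454844  1.73526648 -0.08313488  0.80262172
 -1.43492957] [502.24101366  60.29080595 256.3935748 ]
knob pred [154.37920503 178.9293393 ] tcp pt [324.03262072 256.39844052]
154.933837890625 171.0653839111328 47.32423782348633 [526.08719952 177.16853349]
```

View pics/w2.png

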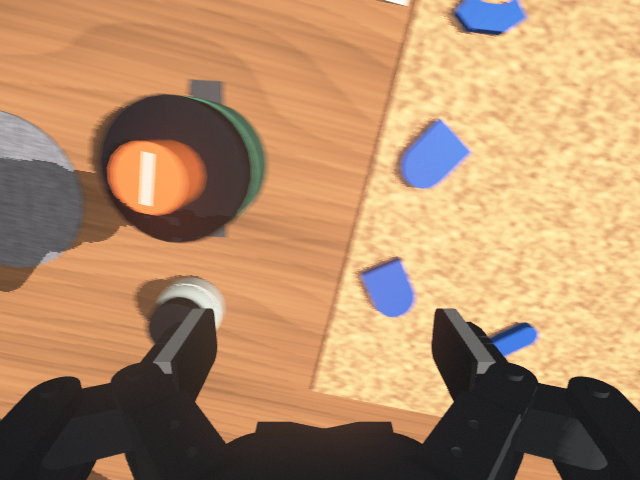

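```bash
python3 -m crank '[{"dx":0.005,"dy":0.03,"dz":0,"yaw":-0.1,"claw":0},{"dx":0.01,"dy":0.06,"dz":0,"yaw":-0.2,"claw":0},{"dx":0.015,"dy":0.09,"dz":0,"yaw":-0.3,"claw":0},{"dx":0.02,"dy":0.12,"dz":0,"yaw":-0.4,"claw":0},{"dx":0.02,"dy":0.12,"dz":0,"yaw":-0.4,"claw":0}]'
python3 - <<'E'
from h import *
s=observe();print(s['joints'],s['eef_pos'])
i=camera_info('wrist'); im=camera('wrist'); cv2.imwrite('pics/w3.png',im)
print('knob pred',proj(i,(521,177,135)), 'tcp pt',proj(i,s['eef_pos']+[0,0,-120]))
h=cv2.cvtColor(im,cv2.COLOR_BGR2HSV)
for c in cv2.findContours(cv2.inRange(h,(3,150,120),(20,255,255)),0,1)[0]:
    if cv2.contourArea(c)>300:
        (u,v),r=cv2.minEnclosingCircle(c); print(u,v,r,onz(i,u,v,135), onz(i,u,v,115),cv2.fitEllipse(c))
E
```

```text
clock: 2.53
eef_pos: [522.3, 184.5, 255.6]
tool_rot: [-0.001, 0.997, -0.083, -0.0]
ft_force: [-0.2, 0.8, -0.7]
opening: 0.995
grasp_force: 0.0
[-0.52510609  0.68963169  0.24975412  1.56977995 -0.20421854  0.90743737
 -1.94174586] [522.31746379 184.45134708 255.63966283]
knob pred [335.5910935 246.4208948] tcp pt [324.41596674 246.59893948]
334.3611145019531 241.47222900390625 38.56272506713867 [524.58773503 177.27235016] [518.67106264 177.70508734] ((334.033203125, 242.19906616210938), (69.57633209228516, 76.39688110351562), 176.56292724609375)
48.061241149902344 114.63190460205078 124.299560546875 [633.31823387 337.27207396] [636.50526664 351.10114729] ((50.778282165527344, 139.3429412841797), (90.04825592041016, 264.995361328125), 165.32742309570312)
```

View pics/w3.png

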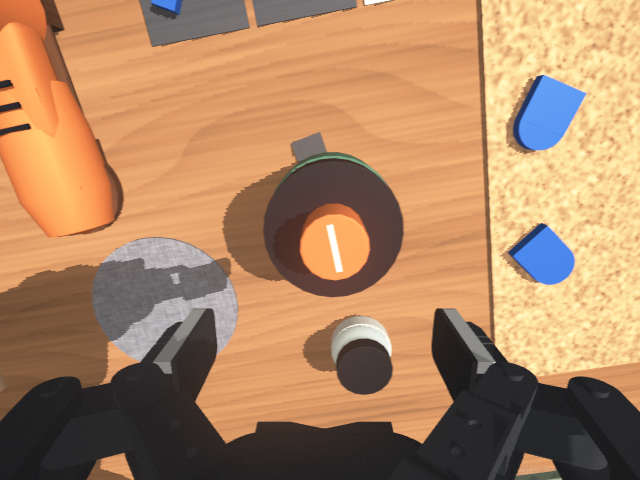

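```bash
python3 -m crank '[{"dx":-0.001,"dy":-0.003,"dz":-0.025,"yaw":0,"claw":0},{"dx":-0.001,"dy":-0.003,"dz":-0.05,"yaw":0,"claw":0},{"dx":-0.001,"dy":-0.003,"dz":-0.075,"yaw":0,"claw":0},{"dx":-0.001,"dy":-0.003,"dz":-0.09,"yaw":0,"claw":0},{"dx":-0.001,"dy":-0.003,"dz":-0.1,"yaw":0,"claw":0}]'
python3 -m crank '[{"dx":0,"dy":0,"dz":-0.01,"yaw":0,"claw":0},{"dx":0,"dy":0,"dz":-0.02,"yaw":0,"claw":0},{"dx":0,"dy":0,"dz":-0.03,"yaw":0,"claw":0},{"dx":0,"dy":0,"dz":-0.032,"yaw":0,"claw":0},{"dx":0,"dy":0,"dz":-0.032,"yaw":0,"claw":0}]'
python3 -m crank '[{"dx":0,"dy":0,"dz":0,"yaw":0,"claw":0.3},{"dx":0,"dy":0,"dz":0,"yaw":0,"claw":0.5},{"dx":0,"dy":0,"dz":0,"yaw":0,"claw":0.7},{"dx":0,"dy":0,"dz":0,"yaw":0,"claw":0.8},{"dx":0,"dy":0,"dz":0,"yaw":0,"claw":0.8}]' 50
python3 -m crank '[{"dx":0,"dy":0,"dz":0,"yaw":0,"claw":0.8},{"dx":0,"dy":0,"dz":0,"yaw":0,"claw":0.8},{"dx":0,"dy":0,"dz":0,"yaw":0,"claw":0.8},{"dx":0,"dy":0,"dz":0,"yaw":0,"claw":0.8},{"dx":0,"dy":0,"dz":0,"yaw":0,"claw":0.8}]'
python3 -c "
from h import *
print(observe()['joints'])"
```

```text
clock: 3.0
eef_pos: [521.2, 174.4, 154.8]
tool_rot: [0.0, 0.997, -0.083, -0.001]
ft_force: [0.3, 0.8, -0.0]
opening: 1.001
grasp_force: 0.0
clock: 3.42
eef_pos: [521.5, 175.3, 123.9]
tool_rot: [0.0, 0.997, -0.083, -0.0]
ft_force: [-1.0, -0.7, 1.5]
opening: 1.0
grasp_force: 0.0
clock: 3.83
eef_pos: [522.1, 176.7, 125.2]
tool_rot: [-0.001, 0.997, -0.083, 0.001]
ft_force: [0.2, 6.8, 8.3]
opening: 0.548
grasp_force: 50.9
clock: 4.25
eef_pos: [522.1, 176.7, 125.2]
tool_rot: [-0.001, 0.997, -0.083, 0.001]
ft_force: [-0.0, 6.1, 8.9]
opening: 0.546
grasp_force: 50.9
[-0.47646308  0.86813361  0.1794082   1.72080461 -0.25646723  0.57295671
 -1.8794921 ]
```

```bash
python3 -m crank '[{"dx":0,"dy":0,"dz":0.0012,"yaw":0.12,"claw":0.8},{"dx":0,"dy":0,"dz":0.0014,"yaw":0.24,"claw":0.8},{"dx":0,"dy":0,"dz":0.0016,"yaw":0.36,"claw":0.8},{"dx":0,"dy":0,"dz":0.0018,"yaw":0.48,"claw":0.8},{"dx":0,"dy":0,"dz":0.0019,"yaw":0.6,"claw":0.8}]' 
python3 -m crank '[{"dx":0,"dy":0,"dz":0.0002,"yaw":0.12,"claw":0.8},{"dx":0,"dy":0,"dz":0.0003,"yaw":0.24,"claw":0.8},{"dx":0,"dy":0,"dz":0.0005,"yaw":0.36,"claw":0.8},{"dx":0,"dy":0,"dz":0.0007,"yaw":0.48,"claw":0.8},{"dx":0,"dy":0,"dz":0.0009,"yaw":0.6,"claw":0.8}]' 
python3 -c "
from h import *
print(observe()['joints'],observe()['torque'])
im=camera('wrist');cv2.imwrite('pics/w4.png',cv2.resize(im,(400,300)))"
```

```text
clock: 4.67
eef_pos: [522.4, 177.5, 126.8]
tool_rot: [-0.001, 0.976, 0.218, 0.002]
ft_force: [4.4, 12.0, -4.9]
opening: 0.555
grasp_force: 51.9
clock: 5.08
eef_pos: [521.8, 177.9, 127.5]
tool_rot: [-0.001, 0.868, 0.497, 0.002]
ft_force: [-1.1, 13.9, -4.3]
opening: 0.547
grasp_force: 52.6
[-0.31111265  0.85405779 -0.14131231  1.71334791  0.1881744   0.58420307
 -1.0916647 ] [ 3.41880365  0.22594274 -0.53415755]
```

View pics/w4.png

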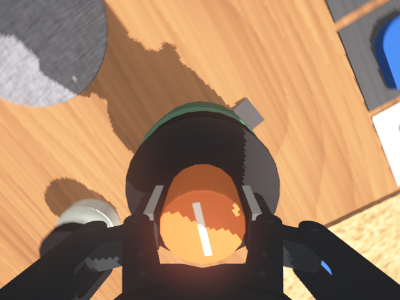

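The knob stripe kept its angle relative to the gripper, so the lid is turning with it. I'll carry on with this stroke.

```bash
python3 -m crank '[{"dx":0,"dy":0.001,"dz":0.0002,"yaw":0.12,"claw":0.8},{"dx":0,"dy":0.001,"dz":0.0003,"yaw":0.24,"claw":0.8},{"dx":0,"dy":0.001,"dz":0.0005,"yaw":0.36,"claw":0.8},{"dx":0,"dy":0.001,"dz":0.0007,"yaw":0.48,"claw":0.8},{"dx":0,"dy":0.001,"dz":0.0009,"yaw":0.6,"claw":0.8}]' |grep -E "pos|ft|rot"
python3 -m crank '[{"dx":0,"dy":0,"dz":0.0002,"yaw":0.12,"claw":0.8},{"dx":0,"dy":0,"dz":0.0003,"yaw":0.24,"claw":0.8},{"dx":0,"dy":0,"dz":0.0005,"yaw":0.36,"claw":0.8},{"dx":0,"dy":0,"dz":0.0007,"yaw":0.48,"claw":0.8},{"dx":0,"dy":0,"dz":0.0009,"yaw":0.6,"claw":0.8}]' |grep -E "pos|ft|rot"
python3 -m crank '[{"dx":0,"dy":0,"dz":0.0002,"yaw":0.12,"claw":0.8},{"dx":0,"dy":0,"dz":0.0003,"yaw":0.24,"claw":0.8},{"dx":0,"dy":0,"dz":0.0005,"yaw":0.36,"claw":0.8},{"dx":0,"dy":0,"dz":0.0007,"yaw":0.48,"claw":0.8},{"dx":0,"dy":0,"dz":0.0009,"yaw":0.6,"claw":0.8}]' |grep -E "pos|ft|rot"
python3 -m crank '[{"dx":0,"dy":0,"dz":0.0002,"yaw":0.12,"claw":0.8},{"dx":0,"dy":0,"dz":0.0003,"yaw":0.24,"claw":0.8},{"dx":0,"dy":0,"dz":0.0005,"yaw":0.36,"claw":0.8},{"dx":0,"dy":0,"dz":0.0007,"yaw":0.48,"claw":0.8},{"dx":0,"dy":0,"dz":0.0009,"yaw":0.6,"claw":0.8}]' |grep -E "pos|ft|rot"
python3 -c "
from h import *
print(observe()['joints'],observe()['torque'])"
```

```text
eef_pos: [521.2, 178.3, 128.2]
tool_rot: [-0.001, 0.682, 0.731, 0.001]
ft_force: [-4.6, 12.7, -4.1]
eef_pos: [521.1, 178.4, 129.1]
tool_rot: [-0.001, 0.435, 0.9, 0.001]
ft_force: [-3.5, 13.4, -6.5]
eef_pos: [520.9, 178.0, 130.0]
tool_rot: [-0.001, 0.15, 0.989, 0.001]
ft_force: [-6.1, 7.6, -3.4]
eef_pos: [520.9, 177.2, 130.8]
tool_rot: [-0.0, -0.149, 0.989, 0.001]
ft_force: [-7.3, 5.7, -2.7]
[ 0.00363867  0.95401162 -0.78970693  1.70100165  0.85813373  0.8697997
  0.70354042] [ 1.33563836  1.72792512 -0.22917613]
```

```bash
python3 -m crank '[{"dx":0,"dy":0,"dz":0.0002,"yaw":0.12,"claw":0.8},{"dx":0,"dy":0,"dz":0.0003,"yaw":0.24,"claw":0.8},{"dx":0,"dy":0,"dz":0.0005,"yaw":0.36,"claw":0.8},{"dx":0,"dy":0,"dz":0.0007,"yaw":0.48,"claw":0.8},{"dx":0,"dy":0,"dz":0.0009,"yaw":0.6,"claw":0.8}]' |grep -E "pos|ft|rot"
python3 -m crank '[{"dx":0,"dy":0,"dz":0.0002,"yaw":0.12,"claw":0.8},{"dx":0,"dy":0,"dz":0.0003,"yaw":0.24,"claw":0.8},{"dx":0,"dy":0,"dz":0.0005,"yaw":0.36,"claw":0.8},{"dx":0,"dy":0,"dz":0.0007,"yaw":0.48,"claw":0.8},{"dx":0,"dy":0,"dz":0.0009,"yaw":0.6,"claw":0.8}]' |grep -E "pos|ft|rot"
python3 -c "
from h import *
print(observe()['joints'],observe()['torque'])"
```

```text
eef_pos: [521.0, 176.6, 131.6]
tool_rot: [-0.0, -0.434, 0.901, 0.0]
ft_force: [-4.0, 2.2, -2.5]
eef_pos: [521.6, 176.3, 132.5]
tool_rot: [-0.0, -0.681, 0.732, -0.0]
ft_force: [-1.2, 1.8, -3.0]
[ 0.10262595  1.04466662 -1.05091993  1.69602786  1.03633999  1.06038016
  1.76100228] [ 0.35116155  0.2688537  -0.03603466]
```

```bash
python3 -m crank '[{"dx":0,"dy":0,"dz":0.0,"yaw":0,"claw":0.1},{"dx":0,"dy":0,"dz":0.0,"yaw":0,"claw":0.1},{"dx":0,"dy":0,"dz":0.0,"yaw":0,"claw":0.1},{"dx":0,"dy":0,"dz":0.0,"yaw":0,"claw":0.1},{"dx":0,"dy":0,"dz":0.0,"yaw":0,"claw":0.1}]'
for k in 1 2 3 4 5 6 7 8; do python3 -m crank '[{"dx":0,"dy":0,"dz":0,"yaw":-0.12,"claw":0.1},{"dx":0,"dy":0,"dz":0,"yaw":-0.24,"claw":0.1},{"dx":0,"dy":0,"dz":0,"yaw":-0.36,"claw":0.1},{"dx":0,"dy":0,"dz":0,"yaw":-0.48,"claw":0.1},{"dx":0,"dy":0,"dz":0,"yaw":-0.6,"claw":0.1}]' |grep -E "pos|ft"; done
python3 -m crank '[{"dx":0,"dy":0,"dz":0.0,"yaw":0,"claw":0.1},{"dx":0,"dy":0,"dz":0.0,"yaw":0,"claw":0.1},{"dx":0,"dy":0,"dz":0.0,"yaw":0,"claw":0.1},{"dx":0,"dy":0,"dz":0.0,"yaw":0,"claw":0.1},{"dx":0,"dy":0,"dz":0.0,"yaw":0,"claw":0.1}]'
python3 -c "
from h import *
print(observe()['joints'],observe()['torque'])
im=camera('wrist');cv2.imwrite('pics/w5.png',cv2.resize(im,(400,300)))"
```

```text
clock: 8.05
eef_pos: [521.6, 176.4, 132.6]
tool_rot: [0.0, -0.678, 0.735, -0.0]
ft_force: [0.1, -0.8, -0.8]
opening: 0.902
grasp_force: 0.0
eef_pos: [521.6, 176.4, 132.6]
ft_force: [0.1, -0.6, -0.3]
eef_pos: [521.6, 176.4, 132.6]
ft_force: [-0.4, -0.5, 0.8]
eef_pos: [521.7, 176.4, 132.6]
ft_force: [0.1, 0.5, -0.2]
eef_pos: [521.6, 176.5, 132.7]
ft_force: [0.3, 0.8, 0.0]
eef_pos: [521.7, 176.5, 132.7]
ft_force: [-0.5, 0.6, 0.1]
eef_pos: [521.7, 176.6, 132.7]
ft_force: [0.7, 0.7, 0.4]
eef_pos: [521.6, 176.6, 132.7]
ft_force: [-0.8, 0.7, 0.7]
eef_pos: [521.6, 176.6, 132.7]
ft_force: [-0.4, 0.2, -0.4]
clock: 11.8
eef_pos: [521.6, 176.3, 132.5]
tool_rot: [-0.0, 0.997, -0.082, 0.0]
ft_force: [-0.6, -0.5, -0.1]
opening: 0.899
grasp_force: 0.0
[-0.46779337  0.85462971  0.1617164   1.71513466 -0.22066089  0.58947838
 -1.91221296] [-0.06693741  0.03401605 -0.03347748]
```

View pics/w5.png

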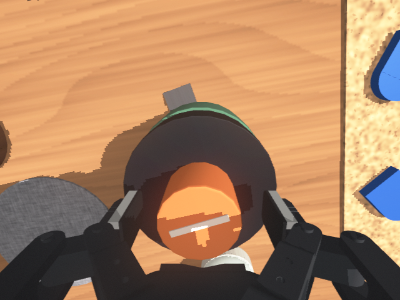

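```bash
python3 -m crank '[{"dx":0,"dy":0.001,"dz":0.0,"yaw":0,"claw":0.4},{"dx":0,"dy":0.001,"dz":0.0,"yaw":0,"claw":0.8},{"dx":0,"dy":0.001,"dz":0.0,"yaw":0,"claw":0.8},{"dx":0,"dy":0.001,"dz":0.0,"yaw":0,"claw":0.8},{"dx":0,"dy":0.001,"dz":0.0,"yaw":0,"claw":0.8}]'
for k in 1 2 3 4 5 6 7 8; do python3 -m crank '[{"dx":0,"dy":0,"dz":0.0002,"yaw":0.12,"claw":0.8},{"dx":0,"dy":0,"dz":0.0003,"yaw":0.24,"claw":0.8},{"dx":0,"dy":0,"dz":0.0005,"yaw":0.36,"claw":0.8},{"dx":0,"dy":0,"dz":0.0007,"yaw":0.48,"claw":0.8},{"dx":0,"dy":0,"dz":0.0009,"yaw":0.6,"claw":0.8}]' |grep -E "pos|ft"; done
python3 -m crank '[{"dx":0,"dy":0,"dz":0.0,"yaw":0,"claw":0.1},{"dx":0,"dy":0,"dz":0.0,"yaw":0,"claw":0.1},{"dx":0,"dy":0,"dz":0.0,"yaw":0,"claw":0.1},{"dx":0,"dy":0,"dz":0.0,"yaw":0,"claw":0.1},{"dx":0,"dy":0,"dz":0.0,"yaw":0,"claw":0.1}]'
for k in 1 2 3 4 5 6; do python3 -m crank '[{"dx":0,"dy":0,"dz":0,"yaw":-0.12,"claw":0.1},{"dx":0,"dy":0,"dz":0,"yaw":-0.24,"claw":0.1},{"dx":0,"dy":0,"dz":0,"yaw":-0.36,"claw":0.1},{"dx":0,"dy":0,"dz":0,"yaw":-0.48,"claw":0.1},{"dx":0,"dy":0,"dz":0,"yaw":-0.6,"claw":0.1}]' |grep -E "pos|ft"; done
python3 -c "
from h import *
print(observe()['joints'],observe()['torque'])
im=camera('wrist');cv2.imwrite('pics/w6.png',cv2.resize(im,(400,300)))"
```

```text
clock: 12.27
eef_pos: [521.7, 177.4, 132.6]
tool_rot: [-0.0, 0.997, -0.083, 0.0]
ft_force: [-0.8, -0.5, 4.4]
opening: 0.55
grasp_force: 50.5
eef_pos: [521.7, 177.5, 133.5]
ft_force: [0.6, 0.3, 2.7]
eef_pos: [521.5, 177.8, 134.4]
ft_force: [-3.2, 3.3, 3.8]
eef_pos: [521.3, 177.9, 135.3]
ft_force: [-3.0, 2.7, 2.6]
eef_pos: [521.3, 178.0, 136.2]
ft_force: [-1.8, 3.3, 1.2]
eef_pos: [521.4, 177.9, 137.0]
ft_force: [-4.3, 0.0, 2.3]
eef_pos: [521.3, 177.6, 137.9]
ft_force: [-3.0, 0.9, 2.5]
eef_pos: [521.3, 177.7, 138.8]
ft_force: [-2.3, 2.5, 2.7]
eef_pos: [521.5, 177.5, 139.7]
ft_force: [-1.5, 0.9, 1.7]
clock: 16.02
eef_pos: [521.6, 177.4, 139.7]
tool_rot: [0.0, -0.678, 0.735, -0.0]
ft_force: [-0.6, -0.4, -0.4]
opening: 0.9
grasp_force: 0.0
eef_pos: [521.6, 177.4, 139.7]
ft_force: [0.7, 0.2, -0.4]
eef_pos: [521.6, 177.4, 139.8]
ft_force: [-0.2, -0.1, 0.3]
eef_pos: [521.6, 177.5, 139.8]
ft_force: [-0.1, 0.4, -0.4]
eef_pos: [521.6, 177.5, 139.8]
ft_force: [-0.4, -0.5, -0.5]
eef_pos: [521.6, 177.5, 139.8]
ft_force: [0.4, 0.5, -0.1]
eef_pos: [521.6, 177.6, 139.8]
ft_force: [0.2, 0.5, 0.2]
[-0.29021687  0.8362224  -0.18330249  1.70268827  0.23358151  0.62359905
 -1.14876898] [0.04686998 0.03945416 0.01598297]
```

View pics/w6.png

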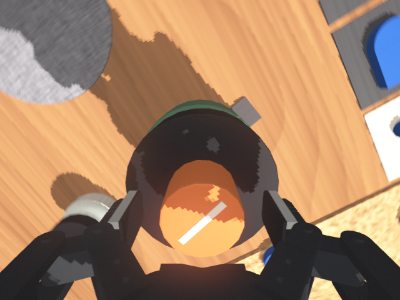

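The lid has now turned 9.6 rad of about 11. I'll regrip for the last 1.8 rad and then test the lift.

```bash
python3 -m crank '[{"dx":0,"dy":0,"dz":0.0,"yaw":0,"claw":0.4},{"dx":0,"dy":0,"dz":0.0,"yaw":0,"claw":0.8},{"dx":0,"dy":0,"dz":0.0,"yaw":0,"claw":0.8},{"dx":0,"dy":0,"dz":0.0,"yaw":0,"claw":0.8},{"dx":0,"dy":0,"dz":0.0,"yaw":0,"claw":0.8}]' 60
for k in 1 2 3 ; do python3 -m crank '[{"dx":0,"dy":0,"dz":0.0002,"yaw":0.12,"claw":0.8},{"dx":0,"dy":0,"dz":0.0003,"yaw":0.24,"claw":0.8},{"dx":0,"dy":0,"dz":0.0005,"yaw":0.36,"claw":0.8},{"dx":0,"dy":0,"dz":0.0007,"yaw":0.48,"claw":0.8},{"dx":0,"dy":0,"dz":0.0009,"yaw":0.6,"claw":0.8}]' |grep -E "pos|ft"; done
python3 -m crank '[{"dx":0,"dy":0,"dz":0.001,"yaw":0.05,"claw":0.8},{"dx":0,"dy":0,"dz":0.002,"yaw":0.1,"claw":0.8},{"dx":0,"dy":0,"dz":0.003,"yaw":0.15,"claw":0.8},{"dx":0,"dy":0,"dz":0.004,"yaw":0.2,"claw":0.8},{"dx":0,"dy":0,"dz":0.005,"yaw":0.2,"claw":0.8}]'
```

```text
clock: 18.98
eef_pos: [521.6, 177.4, 139.9]
tool_rot: [-0.0, 0.869, 0.495, 0.0]
ft_force: [-1.5, -0.5, 5.3]
opening: 0.548
grasp_force: 60.6
eef_pos: [521.7, 177.5, 140.8]
ft_force: [-0.6, 1.1, 2.5]
eef_pos: [521.9, 177.4, 141.7]
ft_force: [0.3, 0.2, 3.1]
eef_pos: [521.9, 177.5, 142.6]
ft_force: [0.1, 0.4, 2.5]
clock: 20.65
eef_pos: [521.6, 177.2, 147.2]
tool_rot: [-0.0, 0.052, 0.999, 0.0]
ft_force: [-1.0, 1.3, -2.0]
opening: 0.549
grasp_force: 61.7
```

```bash
python3 -m crank '[{"dx":0,"dy":0,"dz":0.015,"yaw":0,"claw":0.8},{"dx":0,"dy":0,"dz":0.035,"yaw":0,"claw":0.8},{"dx":0,"dy":0,"dz":0.06,"yaw":0,"claw":0.8},{"dx":0,"dy":0,"dz":0.08,"yaw":0,"claw":0.8},{"dx":0,"dy":0,"dz":0.08,"yaw":0,"claw":0.8}]'
python3 -m crank '[{"dx":0,"dy":0,"dz":0,"yaw":0,"claw":0.8},{"dx":-0.01,"dy":0.02,"dz":0,"yaw":0,"claw":0.8},{"dx":-0.02,"dy":0.05,"dz":0,"yaw":0,"claw":0.8},{"dx":-0.03,"dy":0.08,"dz":0,"yaw":0,"claw":0.8},{"dx":-0.04,"dy":0.11,"dz":0,"yaw":0,"claw":0.8}]'
python3 -m crank '[{"dx":-0.01,"dy":0.03,"dz":0,"yaw":0,"claw":0.8},{"dx":-0.02,"dy":0.05,"dz":0,"yaw":0,"claw":0.8},{"dx":-0.03,"dy":0.07,"dz":0,"yaw":0,"claw":0.8},{"dx":-0.038,"dy":0.09,"dz":0,"yaw":0,"claw":0.8},{"dx":-0.038,"dy":0.09,"dz":0,"yaw":0,"claw":0.8}]'
python3 - <<'E'
from h import *
s=observe();print(s['joints'],s['eef_pos'])
i=camera_info('wrist'); im=camera('wrist'); cv2.imwrite('pics/t2.png',cv2.resize(np.hstack([im,camera('top')]),(800,300)))
E
```

```text
clock: 21.07
eef_pos: [522.4, 178.0, 230.6]
tool_rot: [0.002, 0.054, 0.999, 0.001]
ft_force: [1.2, 0.7, -2.1]
opening: 0.547
grasp_force: 62.4
clock: 21.48
eef_pos: [480.9, 288.1, 226.2]
tool_rot: [-0.0, 0.054, 0.999, -0.001]
ft_force: [-0.2, 0.1, -1.4]
opening: 0.544
grasp_force: 62.5
clock: 21.9
eef_pos: [440.9, 380.9, 226.3]
tool_rot: [-0.001, 0.052, 0.999, 0.0]
ft_force: [-1.7, 0.7, -2.7]
opening: 0.545
grasp_force: 62.6
[-0.40128434  0.84557725 -0.78153948  1.48382143  0.63816002  1.07930681
  0.14692911] [440.8825892  380.88126408 226.30322851]
```

View pics/t2.png

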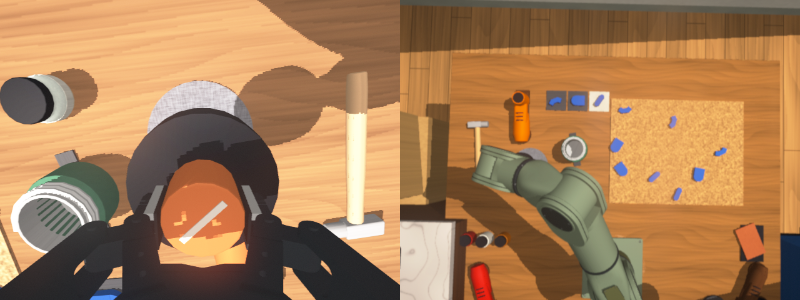

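The lid is held upright over the felt and the canister is open. Now I'll lower it.

```bash
python3 -m crank '[{"dx":0,"dy":0,"dz":-0.03,"yaw":0,"claw":0.8},{"dx":0,"dy":0,"dz":-0.06,"yaw":0,"claw":0.8},{"dx":0,"dy":0,"dz":-0.09,"yaw":0,"claw":0.8},{"dx":0,"dy":0,"dz":-0.12,"yaw":0,"claw":0.8},{"dx":0,"dy":0,"dz":-0.14,"yaw":0,"claw":0.8}]'
python3 -m crank '[{"dx":0,"dy":0,"dz":-0.004,"yaw":0,"claw":0.8},{"dx":0,"dy":0,"dz":-0.008,"yaw":0,"claw":0.8},{"dx":0,"dy":0,"dz":-0.012,"yaw":0,"claw":0.8},{"dx":0,"dy":0,"dz":-0.015,"yaw":0,"claw":0.8},{"dx":0,"dy":0,"dz":-0.015,"yaw":0,"claw":0.8}]'
python3 -m crank '[{"dx":0,"dy":0,"dz":-0.0005,"yaw":0,"claw":0.8},{"dx":0,"dy":0,"dz":-0.001,"yaw":0,"claw":0.8},{"dx":0,"dy":0,"dz":-0.0015,"yaw":0,"claw":0.8},{"dx":0,"dy":0,"dz":-0.002,"yaw":0,"claw":0.8},{"dx":0,"dy":0,"dz":-0.002,"yaw":0,"claw":0.8}]'
```

```text
clock: 22.42
eef_pos: [443.6, 375.4, 84.2]
tool_rot: [-0.001, 0.054, 0.999, -0.001]
ft_force: [0.2, 0.2, -3.0]
opening: 0.545
grasp_force: 62.7
clock: 22.83
eef_pos: [443.9, 377.4, 72.7]
tool_rot: [0.0, 0.054, 0.999, 0.0]
ft_force: [0.1, 0.2, -1.8]
opening: 0.545
grasp_force: 62.6
clock: 23.25
eef_pos: [443.6, 377.4, 70.4]
tool_rot: [0.0, 0.054, 0.999, -0.0]
ft_force: [0.6, -0.2, -3.0]
opening: 0.546
grasp_force: 62.6
```

```bash
python3 -m crank '[{"dx":0,"dy":0,"dz":-0.001,"yaw":0,"claw":0.8},{"dx":0,"dy":0,"dz":-0.002,"yaw":0,"claw":0.8},{"dx":0,"dy":0,"dz":-0.0025,"yaw":0,"claw":0.8},{"dx":0,"dy":0,"dz":-0.003,"yaw":0,"claw":0.8},{"dx":0,"dy":0,"dz":-0.003,"yaw":0,"claw":0.8}]'
python3 -m crank '[{"dx":0,"dy":0,"dz":0,"yaw":0,"claw":0.6},{"dx":0,"dy":0,"dz":0,"yaw":0,"claw":0.3},{"dx":0,"dy":0,"dz":0,"yaw":0,"claw":0},{"dx":0,"dy":0,"dz":0,"yaw":0,"claw":0},{"dx":0,"dy":0,"dz":0,"yaw":0,"claw":0}]'
python3 -m crank '[{"dx":0,"dy":0,"dz":0,"yaw":0,"claw":0},{"dx":0,"dy":0,"dz":0.01,"yaw":0,"claw":0},{"dx":0,"dy":0,"dz":0.03,"yaw":0,"claw":0},{"dx":0,"dy":0,"dz":0.06,"yaw":0,"claw":0},{"dx":0,"dy":0,"dz":0.09,"yaw":0,"claw":0}]'
python3 -m crank '[{"dx":0,"dy":0,"dz":0.03,"yaw":0,"claw":0},{"dx":0,"dy":0,"dz":0.06,"yaw":0,"claw":0},{"dx":0,"dy":0,"dz":0.09,"yaw":0,"claw":0},{"dx":0,"dy":0,"dz":0.1,"yaw":0,"claw":0},{"dx":0,"dy":0,"dz":0.1,"yaw":0,"claw":0}]'
python3 -c "
from h import *
print(observe()['joints'])
im=camera('wrist');cv2.imwrite('pics/w7.png',cv2.resize(im,(400,300)))"
```

```text
clock: 23.67
eef_pos: [443.7, 377.5, 68.8]
tool_rot: [0.001, 0.054, 0.999, 0.0]
ft_force: [-5.4, -8.6, 27.6]
opening: 0.544
grasp_force: 66.0
clock: 24.08
eef_pos: [443.5, 377.4, 67.3]
tool_rot: [-0.0, 0.054, 0.999, -0.0]
ft_force: [0.1, 0.5, -0.5]
opening: 0.996
grasp_force: 0.0
clock: 24.5
eef_pos: [443.1, 377.3, 158.9]
tool_rot: [-0.001, 0.054, 0.999, -0.0]
ft_force: [0.4, 0.3, 0.8]
opening: 1.002
grasp_force: 0.0
clock: 24.92
eef_pos: [443.7, 378.0, 260.3]
tool_rot: [0.001, 0.054, 0.999, 0.001]
ft_force: [0.7, 0.5, -0.1]
opening: 1.001
grasp_force: 0.0
[-0.38913546  0.80596116 -0.80016517  1.43899511  0.6045585   1.1480706
  0.18035267]
```

View pics/w7.png

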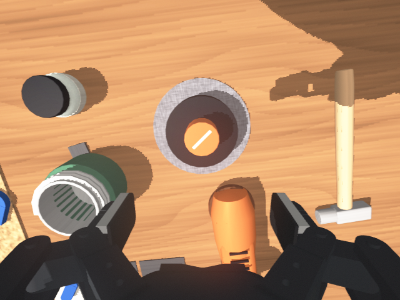

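The lid stands knob up on the felt with grey showing all round it. Next are the bars.

```bash
python3 -m crank '[{"dx":0.013,"dy":-0.036,"dz":0,"yaw":-0.1,"claw":0},{"dx":0.026,"dy":-0.072,"dz":0,"yaw":-0.2,"claw":0},{"dx":0.039,"dy":-0.108,"dz":0,"yaw":-0.3,"claw":0},{"dx":0.052,"dy":-0.144,"dz":0,"yaw":-0.4,"claw":0},{"dx":0.065,"dy":-0.18,"dz":0,"yaw":-0.5,"claw":0}]'|grep -E "clock|pos"
python3 -m crank '[{"dx":-0.004,"dy":-0.036,"dz":0,"yaw":-0.1,"claw":0},{"dx":-0.008,"dy":-0.072,"dz":0,"yaw":-0.2,"claw":0},{"dx":-0.012,"dy":-0.108,"dz":0,"yaw":-0.3,"claw":0},{"dx":-0.016,"dy":-0.144,"dz":0,"yaw":-0.4,"claw":0},{"dx":-0.02,"dy":-0.18,"dz":0,"yaw":-0.5,"claw":0}]'|grep -E "clock|pos"
python3 -m crank '[{"dx":-0.01,"dy":-0.036,"dz":0,"yaw":-0.1,"claw":0},{"dx":-0.02,"dy":-0.072,"dz":0,"yaw":-0.2,"claw":0},{"dx":-0.03,"dy":-0.108,"dz":0,"yaw":-0.3,"claw":0},{"dx":-0.04,"dy":-0.144,"dz":0,"yaw":-0.4,"claw":0},{"dx":-0.05,"dy":-0.18,"dz":0,"yaw":-0.5,"claw":0}]'|grep -E "clock|pos"
for k in 1 2; do python3 -m crank '[{"dx":0,"dy":0,"dz":0,"yaw":-0.12,"claw":0},{"dx":0,"dy":0,"dz":0,"yaw":-0.24,"claw":0},{"dx":0,"dy":0,"dz":0,"yaw":-0.36,"claw":0},{"dx":0,"dy":0,"dz":0,"yaw":-0.48,"claw":0},{"dx":0,"dy":0,"dz":0,"yaw":-0.6,"claw":0}]'|grep -E "clock|pos|rot"; done
cat >> h.py <<'E'
def pcs(n,z=14,lo=(105,60,60)):
    i=camera_info(n); im,m,cs=blobs(n,lo,(130,255,255),60)
    for c in cs:
        w=np.float32([onz(i,*p[0],z) for p in c]); r=cv2.minAreaRect(w); a=cv2.contourArea(w); b=cv2.boxPoints(r)
        e=b[1]-b[0]; e2=b[2]-b[1]; e=e if np.hypot(*e)>np.hypot(*e2) else e2
        print('px',np.round(c.mean(0)[0]),'xy',np.round(r[0],1),'long axis %.2f'%(np.arctan2(e[1],e[0])%np.pi),'size',np.round(r[1]),'sol %.2f'%(a/cv2.contourArea(cv2.convexHull(w))))
    return im
E
python3 - <<'E'
from h import *
s=observe();print(s['joints'],s['eef_pos'])
print('wrist');im=pcs('wrist');cv2.imwrite('pics/w8.png',im);print('top');pcs('top')
E
```

```text
clock: 25.38
eef_pos: [508.5, 195.3, 256.4]
clock: 25.8
eef_pos: [487.6, 15.6, 256.6]
clock: 26.22
eef_pos: [437.2, -164.2, 256.6]
clock: 26.63
eef_pos: [438.0, -162.6, 256.6]
tool_rot: [-0.001, 0.894, 0.447, -0.001]
clock: 27.05
eef_pos: [438.0, -162.5, 256.6]
tool_rot: [-0.0, 0.987, 0.163, -0.001]
[ 0.35061349  0.55186344 -0.10691885  1.85707157  0.08330787  0.73874916
 -1.04542788] [ 438.02949464 -162.54821616  256.55507888]
wrist
px [395. 334.] xy [ 331.5 -281.5] long axis 2.73 size [27. 60.] sol 0.97
px [509. 289.] xy [ 418.  -374.8] long axis 2.97 size [51. 59.] sol 0.98
px [329. 245.] xy [ 405.  -178.7] long axis 2.31 size [23. 60.] sol 0.96
px [627. 234.] xy [ 514.4 -460.8] long axis 1.56 size [35. 23.] sol 0.93
px [193. 165.] xy [435.9 -31.9] long axis 0.65 size [59. 48.] sol 0.97
px [509.  21.] xy [ 647. -261.] long axis 2.60 size [26. 52.] sol 0.92
px [196.  42.] xy [540.6  -7.4] long axis 2.60 size [47. 60.] sol 0.99
top
px [626. 421.] xy [  40.2 -784.3] long axis 3.14 size [ 83. 239.] sol 0.77
px [353. 270.] xy [436.  -30.9] long axis 0.66 size [57. 43.] sol 0.96
px [513. 243.] xy [ 524.5 -474.8] long axis 2.09 size [25. 57.] sol 0.83
px [346. 232.] xy [540.8  -5.8] long axis 2.58 size [43. 59.] sol 0.97
px [437. 194.] xy [ 654.5 -259.7] long axis 2.91 size [20. 50.] sol 0.84
px [359. 176.] xy [702.5 -41.8] long axis 1.68 size [24. 54.] sol 0.83
px [248. 161.] xy [736.  271.6] long axis 1.95 size [30. 60.] sol 0.87
px [318. 160.] xy [743.4  74.5] long axis 2.56 size [20. 56.] sol 0.93
px [285. 160.] xy [741.9 171. ] long axis 1.59 size [45. 62.] sol 0.98
```

View pics/w8.png

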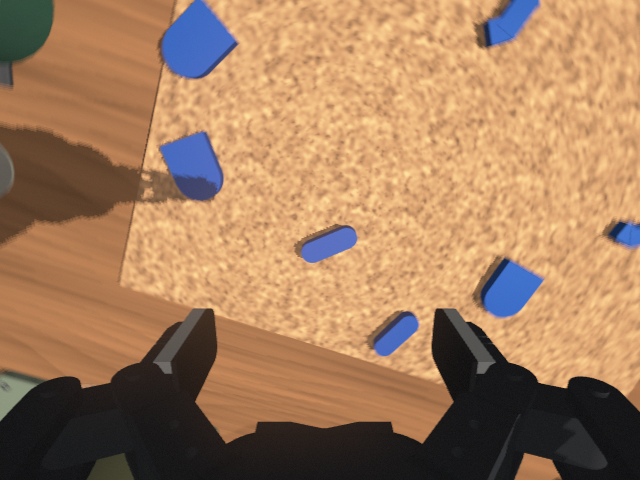

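All eight pieces are in view, with the bars at (329,245) and (395,334). One heel was knocked aside, to (200,40), which doesn't matter. I'll line up on bar A with the fingers partly closed and check the tip reach.

```bash
python3 -m crank '[{"dx":-0.01,"dy":-0.005,"dz":-0.03,"yaw":-0.12,"claw":0.3},{"dx":-0.02,"dy":-0.01,"dz":-0.06,"yaw":-0.24,"claw":0.5},{"dx":-0.032,"dy":-0.016,"dz":-0.09,"yaw":-0.36,"claw":0.55},{"dx":-0.032,"dy":-0.016,"dz":-0.12,"yaw":-0.48,"claw":0.55},{"dx":-0.032,"dy":-0.016,"dz":-0.14,"yaw":-0.6,"claw":0.55}]'
python3 -m crank '[{"dx":0,"dy":0,"dz":-0.02,"yaw":-0.12,"claw":0.55},{"dx":0,"dy":0,"dz":-0.03,"yaw":-0.24,"claw":0.55},{"dx":0,"dy":0,"dz":-0.04,"yaw":-0.36,"claw":0.55},{"dx":0,"dy":0,"dz":-0.04,"yaw":-0.48,"claw":0.55},{"dx":0,"dy":0,"dz":-0.04,"yaw":-0.56,"claw":0.55}]'
python3 - <<'E'
from h import *
s=observe();print(s['joints'],s['eef_pos'],tip_reach)
i=camera_info('wrist')
im=pcs('wrist');cv2.imwrite('pics/w9.png',im)
print(proj(i,s['eef_pos']+[0,0,14-s['eef_pos'][2]]))
E
```

```text
clock: 27.57
eef_pos: [405.1, -178.6, 114.9]
tool_rot: [-0.0, 0.991, -0.133, -0.001]
ft_force: [1.0, -0.3, -0.6]
opening: 0.452
grasp_force: 0.0
clock: 27.98
eef_pos: [405.9, -178.2, 76.3]
tool_rot: [-0.0, 0.916, -0.402, -0.001]
ft_force: [0.3, -0.1, 0.1]
opening: 0.447
grasp_force: 0.0
[ 0.30074156  0.87821413  0.07418317  2.11873178 -0.37359924  0.15914721
 -1.6811625 ] [ 405.88543631 -178.17939842   76.33896559] 25.0
px [141. 424.] xy [423.5 -34.6] long axis 1.53 size [22.  5.] sol 0.90
px [ 89. 388.] xy [462.4 -35.4] long axis 1.39 size [44. 17.] sol 0.96
px [325. 276.] xy [ 405.7 -178.9] long axis 2.31 size [22. 63.] sol 0.99
px [570. 226.] xy [ 332.1 -282.1] long axis 2.74 size [27. 64.] sol 0.98
px [614.   3.] xy [ 400.5 -354.1] long axis 0.74 size [22.  3.] sol 0.94
[323.8055087  278.86793886]
```

View pics/w9.png

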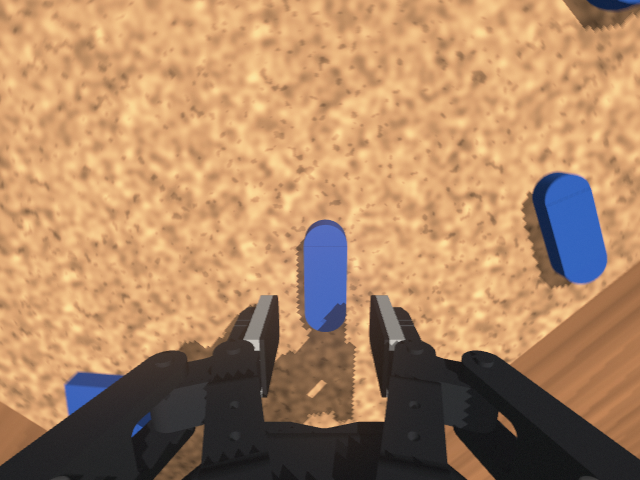

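Bar A at (325,276) sits centred and aligned between the pads. I'll lower slowly and watch the force.

```bash
python3 -m crank '[{"dx":0,"dy":0,"dz":-0.015,"yaw":0,"claw":0.55},{"dx":0,"dy":0,"dz":-0.028,"yaw":0,"claw":0.55},{"dx":0,"dy":0,"dz":-0.032,"yaw":0,"claw":0.55},{"dx":0,"dy":0,"dz":-0.034,"yaw":0,"claw":0.55},{"dx":0,"dy":0,"dz":-0.036,"yaw":0,"claw":0.55}]'
python3 -m crank '[{"dx":0,"dy":0,"dz":-0.001,"yaw":0,"claw":0.55},{"dx":0,"dy":0,"dz":-0.002,"yaw":0,"claw":0.55},{"dx":0,"dy":0,"dz":-0.003,"yaw":0,"claw":0.6},{"dx":0,"dy":0,"dz":-0.003,"yaw":0,"claw":0.8},{"dx":0,"dy":0,"dz":-0.003,"yaw":0,"claw":0.9}]' 40
python3 -m crank '[{"dx":0,"dy":0,"dz":0,"yaw":0,"claw":0.95},{"dx":0,"dy":0,"dz":0,"yaw":0,"claw":0.95},{"dx":0,"dy":0,"dz":0,"yaw":0,"claw":0.95},{"dx":0,"dy":0,"dz":0,"yaw":0,"claw":0.95},{"dx":0,"dy":0,"dz":0,"yaw":0,"claw":0.95}]'
```

```text
clock: 28.45
eef_pos: [406.4, -178.5, 41.4]
tool_rot: [-0.0, 0.916, -0.4, -0.0]
ft_force: [0.7, -0.3, -0.2]
opening: 0.453
grasp_force: 0.0
clock: 28.87
eef_pos: [406.6, -178.5, 38.7]
tool_rot: [-0.0, 0.916, -0.401, 0.0]
ft_force: [-0.6, 1.5, 4.3]
opening: 0.232
grasp_force: 38.9
clock: 29.28
eef_pos: [406.7, -178.6, 38.7]
tool_rot: [-0.0, 0.916, -0.401, 0.0]
ft_force: [-0.2, 0.4, 5.7]
opening: 0.235
grasp_force: 39.1
```

```bash
python3 -m crank '[{"dx":0,"dy":0,"dz":0.02,"yaw":0,"claw":0.95},{"dx":0,"dy":0,"dz":0.05,"yaw":0,"claw":0.95},{"dx":0,"dy":0,"dz":0.085,"yaw":0,"claw":0.95},{"dx":0,"dy":0,"dz":0.12,"yaw":0,"claw":0.95},{"dx":0,"dy":0,"dz":0.15,"yaw":0,"claw":0.95}]'
python3 -m crank '[{"dx":0.015,"dy":0.035,"dz":0,"yaw":0.12,"claw":0.95},{"dx":0.03,"dy":0.07,"dz":0,"yaw":0.24,"claw":0.95},{"dx":0.045,"dy":0.105,"dz":0,"yaw":0.36,"claw":0.95},{"dx":0.06,"dy":0.14,"dz":0,"yaw":0.48,"claw":0.95},{"dx":0.075,"dy":0.175,"dz":0,"yaw":0.6,"claw":0.95}]'
python3 -m crank '[{"dx":0.008,"dy":0.036,"dz":0,"yaw":0.12,"claw":0.95},{"dx":0.016,"dy":0.072,"dz":0,"yaw":0.24,"claw":0.95},{"dx":0.024,"dy":0.108,"dz":0,"yaw":0.36,"claw":0.95},{"dx":0.032,"dy":0.144,"dz":0,"yaw":0.48,"claw":0.95},{"dx":0.04,"dy":0.181,"dz":0,"yaw":0.6,"claw":0.95}]'
python3 -m crank '[{"dx":0,"dy":0,"dz":0,"yaw":0,"claw":0.95},{"dx":0,"dy":0,"dz":0,"yaw":0,"claw":0.95},{"dx":0,"dy":0,"dz":0,"yaw":0,"claw":0.95},{"dx":0,"dy":0,"dz":0,"yaw":0,"claw":0.95},{"dx":0,"dy":0,"dz":0,"yaw":0,"claw":0.95}]'
python3 - <<'E'
from h import *
s=observe();print(s['joints'])
cv2.imwrite('pics/w10.png',cv2.resize(camera('wrist'),(400,300)))
E
```

```text
clock: 29.7
eef_pos: [406.3, -178.5, 190.7]
tool_rot: [-0.0, 0.916, -0.401, 0.0]
ft_force: [0.5, 0.4, -0.9]
opening: 0.232
grasp_force: 39.2
clock: 30.12
eef_pos: [481.9, -1.6, 188.6]
tool_rot: [-0.0, 0.994, -0.11, 0.0]
ft_force: [1.2, -0.8, -1.1]
opening: 0.228
grasp_force: 39.2
clock: 30.53
eef_pos: [521.5, 179.2, 188.6]
tool_rot: [0.0, 0.982, 0.189, 0.0]
ft_force: [0.3, -1.8, -0.1]
opening: 0.227
grasp_force: 39.2
clock: 30.95
eef_pos: [521.6, 176.5, 188.5]
tool_rot: [0.0, 0.983, 0.185, -0.0]
ft_force: [1.1, 0.8, -0.8]
opening: 0.231
grasp_force: 39.2
[-0.40019679  0.76034847  0.03000745  1.66338838 -0.03103716  0.71851043
 -1.55380664]
```

View pics/w10.png

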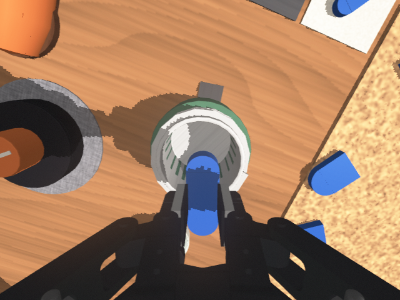

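The bar is held at (203,200) above the mouth. I'll lower it in and release.

```bash
python3 -m crank '[{"dx":0,"dy":0.001,"dz":-0.02,"yaw":0,"claw":0.95},{"dx":0,"dy":0.001,"dz":-0.035,"yaw":0,"claw":0.95},{"dx":0,"dy":0.001,"dz":-0.05,"yaw":0,"claw":0.95},{"dx":0,"dy":0.001,"dz":-0.06,"yaw":0,"claw":0.95},{"dx":0,"dy":0.001,"dz":-0.07,"yaw":0,"claw":0.95}]'
python3 -m crank '[{"dx":0,"dy":0,"dz":-0.01,"yaw":0,"claw":0.95},{"dx":0,"dy":0,"dz":-0.02,"yaw":0,"claw":0.95},{"dx":0,"dy":0,"dz":-0.03,"yaw":0,"claw":0.95},{"dx":0,"dy":0,"dz":-0.036,"yaw":0,"claw":0.95},{"dx":0,"dy":0,"dz":-0.036,"yaw":0,"claw":0.95}]'
python3 -m crank '[{"dx":0,"dy":0,"dz":0,"yaw":0,"claw":0.65},{"dx":0,"dy":0,"dz":0,"yaw":0,"claw":0.65},{"dx":0,"dy":0,"dz":0,"yaw":0,"claw":0.65},{"dx":0,"dy":0,"dz":0,"yaw":0,"claw":0.65},{"dx":0,"dy":0,"dz":0,"yaw":0,"claw":0.65}]'
python3 -m crank '[{"dx":0,"dy":0,"dz":0.02,"yaw":0,"claw":0.65},{"dx":0,"dy":0,"dz":0.045,"yaw":0,"claw":0.65},{"dx":0,"dy":0,"dz":0.08,"yaw":0,"claw":0.65},{"dx":0,"dy":0,"dz":0.11,"yaw":0,"claw":0.65},{"dx":0,"dy":0,"dz":0.14,"yaw":0,"claw":0.65}]'
python3 -m crank '[{"dx":-0.008,"dy":-0.036,"dz":0,"yaw":0,"claw":0.55},{"dx":-0.016,"dy":-0.072,"dz":0,"yaw":0,"claw":0.55},{"dx":-0.024,"dy":-0.108,"dz":0,"yaw":0,"claw":0.55},{"dx":-0.032,"dy":-0.144,"dz":0,"yaw":0,"claw":0.55},{"dx":-0.04,"dy":-0.181,"dz":0,"yaw":0,"claw":0.55}]'
python3 - <<'E'
from h import *
print('top');im=pcs('top')
cv2.imwrite('pics/t3.png',cv2.resize(im[190:310,170:410],(480,240)))
E
```

```text
clock: 31.42
eef_pos: [521.6, 178.1, 117.8]
tool_rot: [-0.0, 0.983, 0.185, -0.0]
ft_force: [-0.1, 0.3, 0.2]
opening: 0.229
grasp_force: 39.2
clock: 31.83
eef_pos: [521.1, 178.3, 81.2]
tool_rot: [0.0, 0.983, 0.186, -0.001]
ft_force: [0.0, -0.4, -0.1]
opening: 0.23
grasp_force: 39.2
clock: 32.25
eef_pos: [521.7, 178.5, 82.7]
tool_rot: [-0.0, 0.983, 0.186, 0.0]
ft_force: [0.1, 0.4, 0.2]
opening: 0.351
grasp_force: 0.0
clock: 32.67
eef_pos: [521.4, 178.3, 224.2]
tool_rot: [-0.0, 0.983, 0.186, 0.0]
ft_force: [0.2, 0.3, 0.9]
opening: 0.351
grasp_force: 0.0
clock: 33.08
eef_pos: [480.9, -3.9, 222.7]
tool_rot: [-0.0, 0.983, 0.186, 0.0]
ft_force: [1.2, 0.4, -0.2]
opening: 0.451
grasp_force: 0.0
top
px [626. 412.] xy [  54.9 -785.8] long axis 3.14 size [ 81. 209.] sol 0.75
px [444. 310.] xy [ 332.8 -283. ] long axis 2.76 size [21. 56.] sol 0.93
px [478. 278.] xy [ 420.5 -376. ] long axis 2.99 size [45. 57.] sol 0.95
px [513. 243.] xy [ 524.  -475.2] long axis 2.13 size [25. 57.] sol 0.85
px [279. 238.] xy [521.9 178.9] long axis 0.38 size [57. 22.] sol 0.93
px [437. 194.] xy [ 654.5 -259.7] long axis 2.91 size [20. 50.] sol 0.84
px [359. 176.] xy [702.5 -41.8] long axis 1.68 size [24. 54.] sol 0.83
px [248. 161.] xy [736.  271.6] long axis 1.95 size [30. 60.] sol 0.86
px [318. 160.] xy [743.4  74.5] long axis 2.56 size [20. 56.] sol 0.93
px [285. 160.] xy [741.9 171. ] long axis 1.59 size [45. 62.] sol 0.98
```

View pics/t3.png

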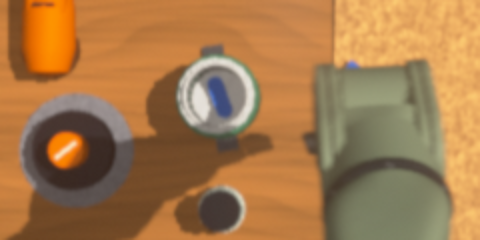

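Bar A lies flat inside the canister at (218,95). Now bar B.

```bash
python3 -m crank '[{"dx":-0.016,"dy":-0.035,"dz":0,"yaw":-0.08,"claw":0.55},{"dx":-0.032,"dy":-0.07,"dz":0,"yaw":-0.16,"claw":0.55},{"dx":-0.048,"dy":-0.105,"dz":0,"yaw":-0.24,"claw":0.55},{"dx":-0.064,"dy":-0.14,"dz":0,"yaw":-0.32,"claw":0.55},{"dx":-0.08,"dy":-0.17,"dz":0,"yaw":-0.4,"claw":0.55}]'
python3 -m crank '[{"dx":-0.02,"dy":-0.03,"dz":-0.01,"yaw":-0.08,"claw":0.55},{"dx":-0.04,"dy":-0.06,"dz":-0.03,"yaw":-0.16,"claw":0.55},{"dx":-0.06,"dy":-0.09,"dz":-0.06,"yaw":-0.24,"claw":0.55},{"dx":-0.068,"dy":-0.108,"dz":-0.09,"yaw":-0.32,"claw":0.55},{"dx":-0.068,"dy":-0.108,"dz":-0.12,"yaw":-0.365,"claw":0.55}]'
python3 -m crank '[{"dx":0,"dy":0,"dz":-0.02,"yaw":0,"claw":0.55},{"dx":0,"dy":0,"dz":-0.02,"yaw":0,"claw":0.55},{"dx":0,"dy":0,"dz":-0.02,"yaw":0,"claw":0.55},{"dx":0,"dy":0,"dz":-0.02,"yaw":0,"claw":0.55},{"dx":0,"dy":0,"dz":-0.02,"yaw":0,"claw":0.55}]'
python3 - <<'E'
from h import *
s=observe();print(s['joints'],s['eef_pos'])
i=camera_info('wrist')
im=pcs('wrist');cv2.imwrite('pics/w11.png',cv2.resize(im,(400,300)))
print(proj(i,s['eef_pos']+[0,0,14-s['eef_pos'][2]]))
E
```

```text
clock: 33.55
eef_pos: [400.6, -174.5, 222.6]
tool_rot: [0.0, 1.0, -0.015, 0.0]
ft_force: [0.1, -0.9, 0.3]
opening: 0.452
grasp_force: 0.0
clock: 33.97
eef_pos: [331.3, -284.5, 101.3]
tool_rot: [0.001, 0.98, -0.199, 0.0]
ft_force: [1.4, -1.1, 0.1]
opening: 0.448
grasp_force: 0.0
clock: 34.38
eef_pos: [334.2, -280.7, 83.8]
tool_rot: [0.0, 0.981, -0.194, 0.001]
ft_force: [-0.4, -0.3, 0.6]
opening: 0.454
grasp_force: 0.0
[ 0.60791102  0.85639725  0.03132457  2.14291289 -0.16781863  0.14240788
 -1.16671431] [ 334.20163873 -280.74694626   83.75257537]
px [330. 274.] xy [ 332.  -283.5] long axis 2.75 size [22. 63.] sol 0.98
px [444.  44.] xy [ 413.1 -372.2] long axis 1.18 size [52. 45.] sol 0.99
[323.97077208 274.259027  ]
```

```bash
python3 -m crank '[{"dx":-0.002,"dy":-0.0025,"dz":-0.015,"yaw":0,"claw":0.55},{"dx":-0.002,"dy":-0.0025,"dz":-0.03,"yaw":0,"claw":0.55},{"dx":-0.002,"dy":-0.0025,"dz":-0.038,"yaw":0,"claw":0.55},{"dx":-0.002,"dy":-0.0025,"dz":-0.042,"yaw":0,"claw":0.55},{"dx":-0.002,"dy":-0.0025,"dz":-0.044,"yaw":0,"claw":0.55}]'
python3 -m crank '[{"dx":0,"dy":0,"dz":0,"yaw":0,"claw":0.6},{"dx":0,"dy":0,"dz":-0.001,"yaw":0,"claw":0.8},{"dx":0,"dy":0,"dz":-0.001,"yaw":0,"claw":0.95},{"dx":0,"dy":0,"dz":-0.001,"yaw":0,"claw":0.95},{"dx":0,"dy":0,"dz":-0.001,"yaw":0,"claw":0.95}]' 40
python3 -m crank '[{"dx":0,"dy":0,"dz":0,"yaw":0,"claw":0.95},{"dx":0,"dy":0,"dz":0,"yaw":0,"claw":0.95},{"dx":0,"dy":0,"dz":0,"yaw":0,"claw":0.95},{"dx":0,"dy":0,"dz":0.02,"yaw":0,"claw":0.95},{"dx":0,"dy":0,"dz":0.04,"yaw":0,"claw":0.95}]'
python3 -m crank '[{"dx":0,"dy":0,"dz":0.03,"yaw":0,"claw":0.95},{"dx":0,"dy":0,"dz":0.06,"yaw":0,"claw":0.95},{"dx":0,"dy":0,"dz":0.09,"yaw":0,"claw":0.95},{"dx":0,"dy":0,"dz":0.11,"yaw":0,"claw":0.95},{"dx":0,"dy":0,"dz":0.11,"yaw":0,"claw":0.95}]'
```

```text
clock: 34.85
eef_pos: [331.7, -283.0, 38.4]
tool_rot: [-0.0, 0.981, -0.194, -0.0]
ft_force: [0.7, -0.1, 0.5]
opening: 0.448
grasp_force: 0.0
clock: 35.27
eef_pos: [331.8, -283.2, 38.1]
tool_rot: [0.0, 0.981, -0.194, 0.0]
ft_force: [-0.1, -0.1, 6.5]
opening: 0.234
grasp_force: 38.8
clock: 35.68
eef_pos: [331.3, -282.8, 77.8]
tool_rot: [-0.0, 0.981, -0.194, -0.001]
ft_force: [1.1, 0.2, -0.5]
opening: 0.232
grasp_force: 39.3
clock: 36.1
eef_pos: [332.3, -283.6, 191.1]
tool_rot: [0.001, 0.981, -0.194, 0.002]
ft_force: [-0.1, -0.7, -1.1]
opening: 0.232
grasp_force: 39.3
```

```bash
python3 -m crank '[{"dx":0.018,"dy":0.028,"dz":0,"yaw":0.06,"claw":0.95},{"dx":0.036,"dy":0.056,"dz":0,"yaw":0.12,"claw":0.95},{"dx":0.054,"dy":0.084,"dz":0,"yaw":0.18,"claw":0.95},{"dx":0.07,"dy":0.112,"dz":0,"yaw":0.24,"claw":0.95},{"dx":0.085,"dy":0.14,"dz":0,"yaw":0.3,"claw":0.95}]'
python3 -m crank '[{"dx":0.014,"dy":0.034,"dz":0,"yaw":0.06,"claw":0.95},{"dx":0.028,"dy":0.068,"dz":0,"yaw":0.12,"claw":0.95},{"dx":0.042,"dy":0.102,"dz":0,"yaw":0.18,"claw":0.95},{"dx":0.056,"dy":0.136,"dz":0,"yaw":0.24,"claw":0.95},{"dx":0.067,"dy":0.165,"dz":0,"yaw":0.3,"claw":0.95}]'
python3 -m crank '[{"dx":0.01,"dy":0.04,"dz":0,"yaw":0,"claw":0.95},{"dx":0.02,"dy":0.08,"dz":0,"yaw":0,"claw":0.95},{"dx":0.03,"dy":0.12,"dz":0,"yaw":0,"claw":0.95},{"dx":0.038,"dy":0.155,"dz":0,"yaw":0,"claw":0.95},{"dx":0.038,"dy":0.155,"dz":0,"yaw":0,"claw":0.95}]'
python3 -m crank '[{"dx":0,"dy":0,"dz":0,"yaw":0,"claw":0.95},{"dx":0,"dy":0,"dz":0,"yaw":0,"claw":0.95},{"dx":0,"dy":0,"dz":0,"yaw":0,"claw":0.95},{"dx":0,"dy":0,"dz":0,"yaw":0,"claw":0.95},{"dx":0,"dy":0,"dz":0,"yaw":0,"claw":0.95}]'
python3 - <<'E'
from h import *
print(observe()['joints'])
E
```

```text
clock: 36.52
eef_pos: [417.1, -141.4, 187.3]
tool_rot: [-0.0, 0.999, -0.044, 0.0]
ft_force: [1.3, -1.2, 0.4]
opening: 0.239
grasp_force: 39.4
clock: 36.93
eef_pos: [484.0, 24.6, 187.3]
tool_rot: [-0.0, 0.994, 0.106, 0.0]
ft_force: [1.0, -0.4, -0.2]
opening: 0.236
grasp_force: 39.4
clock: 37.35
eef_pos: [521.3, 184.5, 186.7]
tool_rot: [-0.002, 0.994, 0.108, 0.0]
ft_force: [-0.7, 0.8, -0.4]
opening: 0.231
grasp_force: 39.4
clock: 37.77
eef_pos: [521.6, 176.1, 187.5]
tool_rot: [-0.0, 0.995, 0.104, 0.0]
ft_force: [1.4, -0.2, -0.6]
opening: 0.232
grasp_force: 39.4
[-0.44647191  0.76600408  0.12019788  1.66649407 -0.12695217  0.71665659
 -1.62701132]
```

```bash
python3 -m crank '[{"dx":0,"dy":0.0015,"dz":-0.02,"yaw":0,"claw":0.95},{"dx":0,"dy":0.0015,"dz":-0.035,"yaw":0,"claw":0.95},{"dx":0,"dy":0.0015,"dz":-0.05,"yaw":0,"claw":0.95},{"dx":0,"dy":0.0015,"dz":-0.06,"yaw":0,"claw":0.95},{"dx":0,"dy":0.0015,"dz":-0.07,"yaw":0,"claw":0.95}]'
python3 -m crank '[{"dx":0,"dy":0,"dz":-0.01,"yaw":0,"claw":0.95},{"dx":0,"dy":0,"dz":-0.02,"yaw":0,"claw":0.95},{"dx":0,"dy":0,"dz":-0.03,"yaw":0,"claw":0.95},{"dx":0,"dy":0,"dz":-0.036,"yaw":0,"claw":0.95},{"dx":0,"dy":0,"dz":-0.036,"yaw":0,"claw":0.95}]'
python3 -m crank '[{"dx":0,"dy":0,"dz":0,"yaw":0,"claw":0.65},{"dx":0,"dy":0,"dz":0,"yaw":0,"claw":0.65},{"dx":0,"dy":0,"dz":0,"yaw":0,"claw":0.65},{"dx":0,"dy":0,"dz":0,"yaw":0,"claw":0.65},{"dx":0,"dy":0,"dz":0,"yaw":0,"claw":0.65}]'
python3 -m crank '[{"dx":0,"dy":0,"dz":0.02,"yaw":0,"claw":0.65},{"dx":0,"dy":0,"dz":0.045,"yaw":0,"claw":0.65},{"dx":0,"dy":0,"dz":0.08,"yaw":0,"claw":0.65},{"dx":0,"dy":0,"dz":0.11,"yaw":0,"claw":0.65},{"dx":0,"dy":0,"dz":0.14,"yaw":0,"claw":0.65}]'
python3 -m crank '[{"dx":-0.008,"dy":-0.036,"dz":0,"yaw":0,"claw":0.55},{"dx":-0.016,"dy":-0.072,"dz":0,"yaw":0,"claw":0.55},{"dx":-0.024,"dy":-0.108,"dz":0,"yaw":0,"claw":0.55},{"dx":-0.032,"dy":-0.144,"dz":0,"yaw":0,"claw":0.55},{"dx":-0.04,"dy":-0.18,"dz":0,"yaw":0,"claw":0.55}]'
python3 -m crank '[{"dx":-0.014,"dy":-0.034,"dz":0,"yaw":0,"claw":0.55},{"dx":-0.028,"dy":-0.068,"dz":0,"yaw":0,"claw":0.55},{"dx":-0.042,"dy":-0.102,"dz":0,"yaw":0,"claw":0.55},{"dx":-0.056,"dy":-0.136,"dz":0,"yaw":0,"claw":0.55},{"dx":-0.056,"dy":-0.136,"dz":0,"yaw":0,"claw":0.55}]'
python3 -m crank '[{"dx":0,"dy":0,"dz":0,"yaw":0,"claw":0.55},{"dx":0,"dy":0,"dz":0,"yaw":0,"claw":0.55},{"dx":0,"dy":0,"dz":0,"yaw":0,"claw":0.55},{"dx":0,"dy":0,"dz":0,"yaw":0,"claw":0.55},{"dx":0,"dy":0,"dz":0,"yaw":0,"claw":0.55}]'
python3 - <<'E'
from h import *
im=pcs('top')
cv2.imwrite('pics/t4.png',cv2.resize(im[130:340,160:560],(800,420),interpolation=2))
E
```

```text
clock: 38.18
eef_pos: [521.6, 178.1, 116.8]
tool_rot: [-0.0, 0.995, 0.104, -0.0]
ft_force: [-0.1, -0.1, -0.5]
opening: 0.235
grasp_force: 39.4
clock: 38.6
eef_pos: [521.2, 178.3, 80.2]
tool_rot: [0.0, 0.995, 0.104, -0.001]
ft_force: [0.0, -0.5, -1.5]
opening: 0.23
grasp_force: 39.4
clock: 39.02
eef_pos: [521.7, 178.5, 81.6]
tool_rot: [-0.0, 0.995, 0.104, 0.0]
ft_force: [0.9, -0.2, -0.7]
opening: 0.346
grasp_force: 0.0
clock: 39.43
eef_pos: [521.4, 178.4, 223.2]
tool_rot: [-0.0, 0.995, 0.104, 0.0]
ft_force: [-0.4, -0.3, 1.0]
opening: 0.347
grasp_force: 0.0
clock: 39.85
eef_pos: [480.9, -3.0, 221.7]
tool_rot: [-0.0, 0.995, 0.104, 0.0]
ft_force: [1.1, 0.2, -0.1]
opening: 0.451
grasp_force: 0.0
clock: 40.27
eef_pos: [422.8, -143.8, 221.8]
tool_rot: [0.001, 0.995, 0.1, -0.0]
ft_force: [-0.9, -0.3, 0.5]
opening: 0.45
grasp_force: 0.0
clock: 40.68
eef_pos: [425.9, -136.8, 221.4]
tool_rot: [-0.0, 0.994, 0.105, 0.0]
ft_force: [-0.1, -0.7, -0.7]
opening: 0.452
grasp_force: 0.0
px [626. 417.] xy [  46.8 -784.4] long axis 3.14 size [ 83. 225.] sol 0.78
px [477. 278.] xy [ 420.3 -375.8] long axis 2.99 size [45. 58.] sol 0.95
px [354. 270.] xy [435.3 -31.4] long axis 0.66 size [59. 43.] sol 0.96
px [513. 243.] xy [ 524.  -475.2] long axis 2.13 size [25. 57.] sol 0.85
px [279. 238.] xy [522.7 178.8] long axis 0.22 size [58. 26.] sol 0.91
px [346. 232.] xy [540.8  -5.8] long axis 2.58 size [43. 59.] sol 0.97
px [437. 194.] xy [ 654.5 -259.7] long axis 2.91 size [20. 50.] sol 0.84
px [359. 176.] xy [702.5 -41.8] long axis 1.68 size [24. 54.] sol 0.83
px [248. 161.] xy [736.  271.6] long axis 1.95 size [30. 60.] sol 0.86
px [318. 160.] xy [743.4  74.5] long axis 2.56 size [20. 56.] sol 0.93
px [285. 160.] xy [741.9 171. ] long axis 1.59 size [45. 62.] sol 0.98
```

View pics/t4.png

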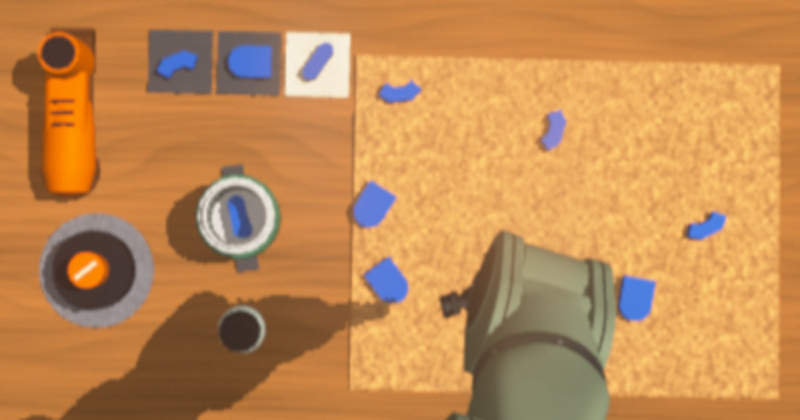

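Both bars are in the canister at crop (238,215). The lid is centred on the felt at (88,270), and the six other pieces are still on the board. I'm handing in.

```bash
python3 -c "
from station import *
print(sign_off())"
```

```text
the job is handed in; nothing more can be done
None
```

I handed the job in at about 41 s of the 210 s: the lid is knob up on the felt, both bars are in the open canister, and the other six pieces are still on the board; the hand-in returned no verdict.

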